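# Change the drive spindle from the short to the tall sprocket drum

### The arm

A 6-joint arm with a two-finger parallel gripper is mounted at the origin on the work surface. World frame = base frame: x ahead of the robot, y to its left, z up, the work surface at z = 0. Lengths are in m, angles in degrees, forces in N, time in s.
With the tool pointing down it reaches from about 0.25 to 0.8 m from the base axis. Payload 3.9 kg.
Tool frame: the origin (TCP) lies at the very end of the fingers, on their centre line; the grasp point (between the pads) lies 19 mm behind it; z points along the fingers, y is the line along which they close (so a half turn about z gives the same grasp; the last joint's range is limited). The gripper opens to 85 mm and grips with 20 to 120 N. Pads are 22 mm wide; open, the fingers measure 114 mm over their backs; the gripper's body (76 mm by 85 mm) begins 54 mm behind the grasp point. The pads swing forward as they close: fully open they stand 13 mm farther back than shut.
Start: joints at [73.281, 14.897, -7.913, 67.191, 0, 90], TCP at [0.151, 0.503, 0.231] pointing down, gripper open.
Joint ranges: [-159.42, 159.42], [-47.68, 98.78], [-73.54, 78.23], [-108.79, 121.32], [-90, 84.71], [-180, 180]. Speed limits (degrees/s): [147.25, 147.25, 180, 180, 180, 180].

### API

Orientations are given as a 3x3 rotation matrix whose columns are the frame's x, y, z axes.
In Python, from bench import arm gives the robot as it stands. The module is installed in compiled form; this text tells all that it offers.
- The arm moves only by the tool servo_tool, never from a script. Its argument "increments" is a list of rows, each an object of numbers: "dx", "dy", "dz": the shift along the tool's x, y, z in units of 50 mm (1.0 is 50 mm); "ax", "ay", "az": the turn, a rotation vector about the tool's x, y, z in units of 8 degrees (1.0 is 8 degrees); "hand": the closure, from -1 (fully open) to 1 (shut). A call has 1 to 8 rows; each row shifts and turns the commanded pose from where the row before left it, along the tool's axes as they then stand; what a row does not reach is not made up. A row lasts 1/8 s, in which the tool goes at most 62.5 mm and 10.7 degrees, less where a joint would pass 70% of its speed; a pose out of reach is approached as far as the arm can. A call is refused whole if a number of a shift passes 1 or a number of a turn 1, either way. A call with a gripper value outside its range is refused whole. The fingers move at their own pace and stop on an object; "squeeze" is the grip in N (left out, the last holds). Time passes only in rows, so rows that do not move let the fingers close. It gives the time, the measured TCP pose, the force, the opening and the grip force at its end, in the units of the state.
- arm.sense(): the state, without advancing time (a new reading comes with each control period).
- arm.camera(name): name is "scene" or "top" or "wrist"; returns a dict with "image" (420x560x3 uint8, red, green, blue), "vertical_fov" (degrees; the focal length in pixels is half the picture's height over the tangent of half this angle, whatever the lens; pixels are square), "cx", "cy" (the principal point, pixels), "dist" ([k1, k2, p1, p2, k3] as OpenCV has them; the pictures are not rectified), "origin" and "rotation" of the camera in the world. Camera axes: x right, y down, z forward; pixel columns grow to the right and rows downward; lengths in m; the calibration is good to about 2 mm. A picture is of the moment at which its call begins. There is no depth.
- arm.close_job(): hands the job in; it is judged then, once.
The state is a dict: "time_s": time; "joint_positions": joint angles; "qd": joint speeds; "joint_efforts": joint torques, N m; "eef_pos": TCP position; "ee_rot": TCP orientation; "ft_force": force on the tool from outside, world axes, zero at the start; "moment": the same for the moment, N m; "finger_gap": finger opening in m; "grasp_force": force on a finger pad.
Only numpy, scipy, OpenCV 4.12 (cv2) and the standard library are available. Lean on these libraries where they do the work, as an engineer would, in place of code of your own. Each camera call takes 0.05 s, during which the arm holds its last target. There are 200 camera calls.

### The job

Change the film drive over to the wide gauge: stand the short sprocket drum from its spindle, and the short drum that has got into the row of tall posts, on the free posts of the short row, then put the tall drum on the spindle. Turn it by its knurled collar until the hidden keyway drops over the spindle's pin, push it fully home against the ejector spring and finish while still holding it pressed home (let go, it springs up; I lock it from underneath). Leave the third short drum, the film core and the things on the bench where they are.

Things in the scene. Friction and masses are not known exactly. Their poses are not given: they have to be found in the camera images.
- drive_unit: Fixed grey housing 190 x 180 x 40 mm; origin at the centre of its underside, z up. Upright in the middle of its deck (x = y = 0) stands the steel spindle, fixed, not turning: 16 mm thick, its tip 84 mm above the bench, the last 8 mm tapering to 8 mm. Near the deck's corners, 90 mm or more from the spindle: two guide rollers 50 mm high, 20 mm thick, a black knob 16 mm high and a small switch.
- seat (a point): Point on the spindle's axis, 46 mm above the bench, level with the shoulder that a drum's underside meets when home. A 5 mm pin, 38 mm from end to end, crosses the spindle; its direction varies and is not given by this point's axes. A drum's underside is 9 mm above this point when it sits unkeyed on the pin, 5 mm when keyed but not pressed, 0 when home.
- ejector (a joint): Spring ejector ring around the shoulder, 45 to 53 mm across, that lifts a drum: 0 when free (its top 5 mm above seat), 0.005 m when pressed level with seat. It takes 5 N to start it and 10 N to press it fully down, and it springs back.
- short_drum: Short (narrow-gauge) sprocket drum, keyed on the spindle at the start, standing on the ejector ring: toothed body 56 mm across and 20 mm high, on it a knurled collar 40 mm across and 20 mm high, 40 mm in all, bore 19 mm right through, about 0.11 kg. Origin at the centre of the underside, z up along its axis. It lifts straight off.
- tall_drum: Tall (wide-gauge) drum, on a post of the tall row at the start: like the short drum but body 39 mm high, 59 mm in all, about 0.17 kg. Origin at the centre of the underside, z up. Under it, unseen, two crossing keyways 8 mm wide, 11 mm deep: it drops over the pin at four positions a quarter turn apart, with about 0.1 rad of play; their direction against its x axis is not known. Turns either way.
- short_stray: A short drum, the same as short_drum, standing on a post of the tall row by mistake, its underside on the strip's top, 15 mm above the bench.
- short_spare: The third short drum, the same, standing on a post of the short row. To be left there.
- short_row: Fixed wooden strip 75 x 270 x 15 mm for the short drums, with three upright brass posts 13 mm thick that stand only 14 mm out of its top. Origin at the centre of its underside; the posts are in a row along its y axis, at y = -90, 0 and 90 mm. One post is taken by the third short drum, two are free. It may be the nearer or the farther strip.
- short_row_post0 (a point): Foot of the short-row post at y = -90 mm, on the strip's top (15 mm above the bench).
- short_row_post1 (a point): Foot of the short-row post at y = 0.
- short_row_post2 (a point): Foot of the short-row post at y = 90 mm.
- tall_row: The like strip for the tall drums, same size, its three posts standing 30 mm out of its top. Origin at the centre of its underside, posts at y = -90, 0 and 90 mm. Its posts carry, in any order, the tall drum, the stray short drum and the film core.
- core_tall: Black plastic film core, a plain ring 50 mm across and 35 mm high, on a post of the tall row. Bystander; origin at the centre of the underside.
- dish: White porcelain dish 90 mm across, 18 mm high. Bystander; origin at the centre of the underside.
- clip_a: Copper film clip 36 x 12 x 9 mm lying on the bench. Bystander; origin at the centre of the underside.
- clip_b: Another such copper clip. Bystander.
- punch: Grey metal film punch 100 x 42 x 48 mm. Bystander; origin at the centre of the underside.
Things that resemble listed ones, but are neither listed nor needed, are in the scene too. Leave any pink or turquoise look-alike of the tall_drum alone. What is shaped like the short_stray but purple is not meant.

How it is judged:
By the outcome, as a careful person would: the job done as asked, in the order asked, and still so for the second after the job is handed in, while the arm keeps its last pose, push and grip.
It also fails if it takes over 58 s, if anything falls off the work surface, if the arm or the gripper's body presses on something with over 40 N, if the wrist force passes 120 N, or if a joint passes its speed limit or range.

## Working session

There is one attempt and no reset: what is moved stays moved. The work goes in short steps, Python scripts to look and compute and a tool call to move; the robot and the scene stay as the last step left them, time stands still between calls to the robot, and variables do not carry over. Pictures are saved under pics/ and viewed, at most 10 in all, crops included, and the job is handed in when it is done.

Besides the shell and the picture viewer there is one more tool, called after "Emit:" as name(argument=value, ...), one argument or row to a line, values as JSON. servo_tool: Moves the arm, as the interface text tells. Its arguments: {"type":"object","properties":{"increments":{"type":"array","items":{"type":"object","properties":{"dx":{"type":"number"},"dy":{"type":"number"},"dz":{"type":"number"},"ax":{"type":"number"},"ay":{"type":"number"},"az":{"type":"number"},"hand":{"type":"number"}}}},"squeeze":{"type":"number"}},"required":["increments"]}

```bash
mkdir -p pics; cat > h.py <<'E'
import numpy as np, cv2
from bench import arm
def snap(n,save=None):
    c=arm.camera(n); 
    if save: cv2.imwrite('pics/'+save,c['image'][:,:,::-1])
    return c
def K(c):
    h=c['image'].shape[0]; f=h/2/np.tan(np.radians(c['vertical_fov'])/2)
    return np.array([[f,0,c['cx']],[0,f,c['cy']],[0,0,1]])
def ray(c,uv):
    p=cv2.undistortPoints(np.array(uv,float).reshape(-1,1,2),K(c),np.array(c['dist'],float)).reshape(-1,2)
    d=np.c_[p,np.ones(len(p))]@np.array(c['rotation']).T
    return np.array(c['origin']),d
def plane(c,uv,z):
    o,d=ray(c,uv); return o+d*((z-o[2])/d[:,2])[:,None]
def proj(c,P):
    R=np.array(c['rotation']); P=np.array(P,float).reshape(-1,3)
    q,_=cv2.projectPoints(P,cv2.Rodrigues(R.T)[0],-R.T@np.array(c['origin']),K(c),np.array(c['dist'],float)); return q.reshape(-1,2)
E
python3 - <<'E'
from h import *
np.set_printoptions(precision=4,suppress=True)
for n in('scene','top','wrist'):
    c=snap(n,n+'0.png'); print(n,c['vertical_fov'],c['origin'],np.array(c['rotation']).tolist(),c['dist'])
print(arm.sense())
a=cv2.imread('pics/scene0.png');
E
```

```text
scene 53.16506423837225 [1.2547 0.0942 0.593 ] [[0.03786989844611917, 0.6370279818142337, -0.7699098786074671], [0.9992761489843056, -0.021356188598681276, 0.03148160224056592], [0.0036123209680572563, -0.7705447836396154, -0.6373756251560001]] [0.0175 0.     0.     0.     0.    ]
top 42.497325657220465 [0.3987 0.1326 1.2   ] [[-0.005489097891895986, -0.9836069223566712, 0.18024231494399615], [-0.9999758103268674, 0.006169135202009843, 0.0032125584795046212], [-0.004271833968929141, -0.18022032089333556, -0.9836169922137606]] [-0.1515  0.      0.      0.      0.    ]
wrist 59.81151923651768 [0.0853 0.5226 0.3725] [[0.2880896225854599, 0.9218154219085235, 0.25934667395240985], [0.9576032646109652, -0.2771539661013028, -0.07862357585825816], [-0.0005974654706452138, 0.27100185793814824, -0.9625786388805244]] [-0.0909  0.      0.      0.      0.    ]
{'time_s': 0.15, 'joint_positions': array([73.2812, 14.9292, -7.9697, 67.1917,  0.0017, 90.0015]), 'qd': array([-0.0421, -0.1335,  0.2827, -0.0379,  0.1212,  0.0407]), 'joint_efforts': array([ -0.001 , -40.6005,  25.4167,   0.0127,  -0.0001,  -0.    ]), 'eef_pos': array([0.1509, 0.5023, 0.2306]), 'ee_rot': array([[-0.9577,  0.2877, -0.0005],
       [ 0.2877,  0.9577, -0.0015],
       [ 0.    , -0.0016, -1.    ]]), 'ft_force': array([ 0.0476, -0.8062, -0.4228]), 'moment': array([-0.0122,  0.0369,  0.0382]), 'grasp_force': 0.0, 'finger_gap': 0.08534643514051807}
```

View pics/top0.png

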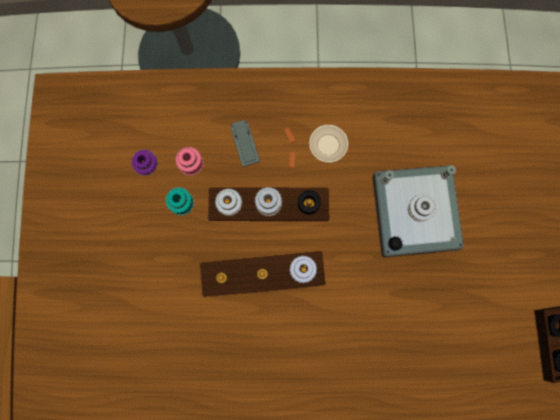

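View pics/scene0.png

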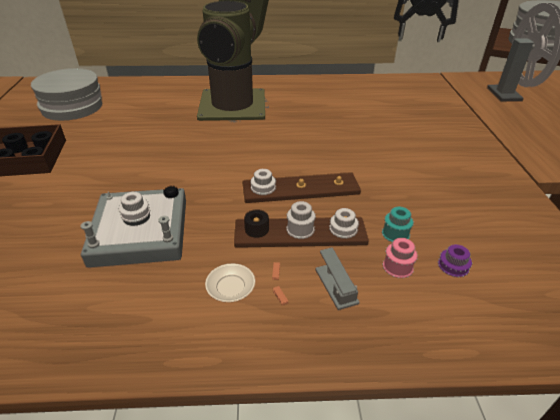

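The top view shows the tall row (farther) with drums at (228,201) and (268,201) and the core at (309,202). The short row (nearer) has its spare at (303,269) and free posts at (221,278) and (262,274), and the spindle drum is at (421,208).

Possible confusions, top-view pixels:
- **Tall drum:** (268,201) is white and tall. The pink (188,160) and turquoise (179,200) ones are look-alikes.
- **Stray:** (228,201) is white and short. The purple one (144,162) and the spare (303,269) are not it.

I'll check this choice in a close crop.

```bash
python3 - <<'E'
import cv2,numpy as np
a=cv2.imread('pics/top0.png')[160:310,195:475]; b=cv2.imread('pics/scene0.png')[160:275,75:375]
A=cv2.resize(a,(780,int(150*780/280)),interpolation=cv2.INTER_CUBIC)
cv2.imwrite('pics/cropA.png',A)
B=cv2.resize(b,None,fx=2.6,fy=2.6,interpolation=cv2.INTER_CUBIC); cv2.imwrite('pics/cropB.png',B)
E
```

```text
(no output)
```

View pics/cropA.png

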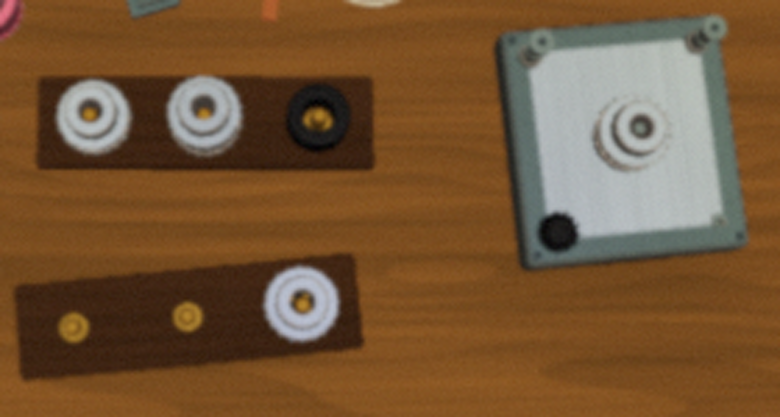

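View pics/cropB.png

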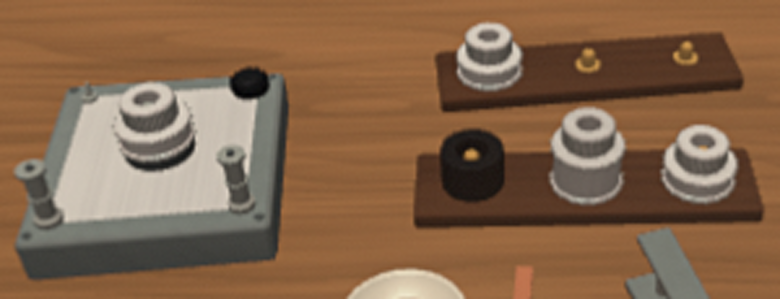

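The crops confirm the choice. White tall drum is the middle one of the tall row, white stray at its +y end, and the spare at the -y end of the short row.

```bash
python3 - <<'E'
from h import *
np.set_printoptions(precision=4,suppress=True)
t=snap('top');s=snap('scene')
N=['spin','tall','stray','post_b','post_a','spare']
T=[(424.7,205.6),(268.6,200.2),(227.3,200.2),(262.1,273.4),(221.2,277.4),(303.4,268)]
S=[(131.9,197.7),(301.9,207.7),(345.8,214.6),(301.2,180),(338.8,177.3),(263.3,173.5)]
Z=[.091,.074,.055,.029,.029,.055]
for n,a,b,z in zip(N,T,S,Z):
    o1,d1=ray(t,a);o2,d2=ray(s,b)
    A=np.c_[d1[0],-d2[0]];k=np.linalg.lstsq(A,o2-o1,rcond=None)[0]
    p=(o1+k[0]*d1[0]+o2+k[1]*d2[0])/2
    print(n,plane(t,a,z)[0],plane(s,b,z)[0],'tri',p,'gap',np.linalg.norm(A@k-(o2-o1)))
E
```

```text
spin [ 0.5956 -0.165   0.091 ] [ 0.5955 -0.1632  0.091 ] tri [ 0.5954 -0.1641  0.0911] gap 0.0017739798830172396
tall [0.6124 0.164  0.074 ] [0.6165 0.1679 0.074 ] tri [0.6131 0.1662 0.0713] gap 0.0042192988297303415
stray [0.6166 0.2539 0.055 ] [0.6179 0.2564 0.055 ] tri [0.617  0.2553 0.0542] gap 0.0026723998720859354
post_b [0.4602 0.1796 0.029 ] [0.4592 0.1811 0.029 ] tri [0.4602 0.1802 0.0297] gap 0.0014453681761637865
post_a [0.4518 0.2681 0.029 ] [0.4512 0.27   0.029 ] tri [0.4519 0.2689 0.0294] gap 0.0018524997733307509
spare [0.4697 0.0912 0.055 ] [0.4678 0.0935 0.055 ] tri [0.4697 0.0924 0.0564] gap 0.0022434861658154545
```

```bash
cat >> h.py <<'E'
def plan(target,yaw=0,n=8,hand=None):
    """rows from the measured pose to a tool-down pose: tool y at world angle yaw (deg)"""
    s=arm.sense(); p=np.array(s['eef_pos']); R=np.array(s['ee_rot'])
    y0=np.degrees(np.arctan2(R[1,1],R[0,1])); dy=(yaw-y0+180)%360-180
    tx,ty=0,0
    print('t',s['time_s'],'pos',p.round(4),'yaw',y0.round(2),'j6',s['joint_positions'][5].round(1),'tilt',R[:2,2].round(4),'f',np.array(s['ft_force']).round(1),'gap',round(s['finger_gap'],4),'gf',s['grasp_force'])
    d=(np.array(target)-p)/n
    for i in range(n):
        a=np.radians(y0+dy*i/n); Y=np.array([np.cos(a),np.sin(a),0]); X=np.array([-Y[1],Y[0],0])*1.0; 
        if X@R[:,0]<0 and i==0 and abs(dy)<1e9: sg=-1 
        elif i==0: sg=1
        # tool x = y cross z, z=-Z
        X=np.cross(Y,[0,0,-1])
        print({'dx':round(d@X/.05,2),'dy':round(d@Y/.05,2),'dz':round(-d[2]/.05,2),'az':round(-dy/n/8,2)})
E
sed -i '/sg=/d;/tx,ty=0/d' h.py
python3 -c "
from h import *
plan([.5955,-.164,.16],0,18)"
```

```text
t 0.25 pos [0.1509 0.5025 0.2309] yaw 73.28 j6 90.0 tilt [-0.0003 -0.0009] f [-0.  -0.2  0.6] gap 0.0855 gf 0.0
{'dx': np.float64(-0.69), 'dy': np.float64(-0.57), 'dz': np.float64(0.08), 'az': np.float64(0.51)}
{'dx': np.float64(-0.72), 'dy': np.float64(-0.52), 'dz': np.float64(0.08), 'az': np.float64(0.51)}
{'dx': np.float64(-0.76), 'dy': np.float64(-0.46), 'dz': np.float64(0.08), 'az': np.float64(0.51)}
{'dx': np.float64(-0.79), 'dy': np.float64(-0.41), 'dz': np.float64(0.08), 'az': np.float64(0.51)}
{'dx': np.float64(-0.82), 'dy': np.float64(-0.35), 'dz': np.float64(0.08), 'az': np.float64(0.51)}
{'dx': np.float64(-0.84), 'dy': np.float64(-0.29), 'dz': np.float64(0.08), 'az': np.float64(0.51)}
{'dx': np.float64(-0.86), 'dy': np.float64(-0.23), 'dz': np.float64(0.08), 'az': np.float64(0.51)}
{'dx': np.float64(-0.87), 'dy': np.float64(-0.17), 'dz': np.float64(0.08), 'az': np.float64(0.51)}
{'dx': np.float64(-0.88), 'dy': np.float64(-0.11), 'dz': np.float64(0.08), 'az': np.float64(0.51)}
{'dx': np.float64(-0.89), 'dy': np.float64(-0.05), 'dz': np.float64(0.08), 'az': np.float64(0.51)}
{'dx': np.float64(-0.89), 'dy': np.float64(0.02), 'dz': np.float64(0.08), 'az': np.float64(0.51)}
{'dx': np.float64(-0.89), 'dy': np.float64(0.08), 'dz': np.float64(0.08), 'az': np.float64(0.51)}
{'dx': np.float64(-0.88), 'dy': np.float64(0.14), 'dz': np.float64(0.08), 'az': np.float64(0.51)}
{'dx': np.float64(-0.87), 'dy': np.float64(0.21), 'dz': np.float64(0.08), 'az': np.float64(0.51)}
{'dx': np.float64(-0.85), 'dy': np.float64(0.27), 'dz': np.float64(0.08), 'az': np.float64(0.51)}
{'dx': np.float64(-0.83), 'dy': np.float64(0.33), 'dz': np.float64(0.08), 'az': np.float64(0.51)}
{'dx': np.float64(-0.8), 'dy': np.float64(0.38), 'dz': np.float64(0.08), 'az': np.float64(0.51)}
{'dx': np.float64(-0.77), 'dy': np.float64(0.44), 'dz': np.float64(0.08), 'az': np.float64(0.51)}
```

Emit:
servo_tool(
  increments=[
    {"dx":-0.69,"dy":-0.57,"dz":0.08,"az":0.51,"hand":-1},
    {"dx":-0.72,"dy":-0.52,"dz":0.08,"az":0.51},
    {"dx":-0.76,"dy":-0.46,"dz":0.08,"az":0.51},
    {"dx":-0.79,"dy":-0.41,"dz":0.08,"az":0.51},
    {"dx":-0.82,"dy":-0.35,"dz":0.08,"az":0.51},
    {"dx":-0.84,"dy":-0.29,"dz":0.08,"az":0.51},
    {"dx":-0.86,"dy":-0.23,"dz":0.08,"az":0.51},
    {"dx":-0.87,"dy":-0.17,"dz":0.08,"az":0.51},
  ],
)

```text
validation failed for argument at $.in...
```

Emit:
servo_tool(
  increments=[
    {"dx":-0.88,"dy":-0.11,"dz":0.08,"az":0.51},
    {"dx":-0.89,"dy":-0.05,"dz":0.08,"az":0.51},
    {"dx":-0.89,"dy":0.02,"dz":0.08,"az":0.51},
    {"dx":-0.89,"dy":0.08,"dz":0.08,"az":0.51},
    {"dx":-0.88,"dy":0.14,"dz":0.08,"az":0.51},
    {"dx":-0.87,"dy":0.21,"dz":0.08,"az":0.51},
    {"dx":-0.85,"dy":0.27,"dz":0.08,"az":0.51},
    {"dx":-0.83,"dy":0.33,"dz":0.08,"az":0.51},
  ],
)

```text
validation failed for argument at $.in...
```

```bash
python3 -c "
from h import *
plan([.5955,-.164,.16],0,3)"
```

```text
t 0.25 pos [0.1509 0.5025 0.2309] yaw 73.28 j6 90.0 tilt [-0.0003 -0.0009] f [-0.  -0.2  0.6] gap 0.0855 gf 0.0
{'dx': np.float64(-4.12), 'dy': np.float64(-3.4), 'dz': np.float64(0.47), 'az': np.float64(3.05)}
{'dx': np.float64(-5.16), 'dy': np.float64(-1.4), 'dz': np.float64(0.47), 'az': np.float64(3.05)}
{'dx': np.float64(-5.27), 'dy': np.float64(0.86), 'dz': np.float64(0.47), 'az': np.float64(3.05)}
```

Emit:
servo_tool(
  increments=[
    {"dx":-0.69,"dy":-0.57,"dz":0.08,"ax":0,"ay":0,"az":0.51,"hand":-1},
  ],
)

```text
time_s: 0.38
eef_pos: [0.1757, 0.4675, 0.2272]
ee_rot: [[-0.935, 0.354, 0.0], [0.354, 0.935, 0.002], [0.0, 0.002, -1.0]]
ft_force: [0.9, -0.6, 0.0]
finger_gap: 0.0853
grasp_force: 0.0
```

Emit:
servo_tool(
  increments=[
    {"dx":-0.72,"dy":-0.52,"dz":0.08,"ax":0,"ay":0,"az":0.51,"hand":-1},
    {"dx":-0.76,"dy":-0.46,"dz":0.08,"ax":0,"ay":0,"az":0.51,"hand":-1},
    {"dx":-0.79,"dy":-0.41,"dz":0.08,"ax":0,"ay":0,"az":0.51,"hand":-1},
    {"dx":-0.82,"dy":-0.35,"dz":0.08,"ax":0,"ay":0,"az":0.51,"hand":-1},
    {"dx":-0.84,"dy":-0.29,"dz":0.08,"ax":0,"ay":0,"az":0.51,"hand":-1},
    {"dx":-0.86,"dy":-0.23,"dz":0.08,"ax":0,"ay":0,"az":0.51,"hand":-1},
    {"dx":-0.87,"dy":-0.17,"dz":0.08,"ax":0,"ay":0,"az":0.51,"hand":-1},
    {"dx":-0.88,"dy":-0.11,"dz":0.08,"ax":0,"ay":0,"az":0.51,"hand":-1},
  ],
)

```text
time_s: 1.38
eef_pos: [0.3738, 0.1685, 0.1953]
ee_rot: [[-0.594, 0.805, 0.0], [0.805, 0.594, 0.0], [-0.0, 0.001, -1.0]]
ft_force: [0.7, -0.2, 0.9]
finger_gap: 0.0854
grasp_force: 0.0
```

Emit:
servo_tool(
  increments=[
    {"dx":-0.89,"dy":-0.05,"dz":0.08,"ax":0,"ay":0,"az":0.51,"hand":-1},
    {"dx":-0.89,"dy":0.02,"dz":0.08,"ax":0,"ay":0,"az":0.51,"hand":-1},
    {"dx":-0.89,"dy":0.08,"dz":0.08,"ax":0,"ay":0,"az":0.51,"hand":-1},
    {"dx":-0.88,"dy":0.14,"dz":0.08,"ax":0,"ay":0,"az":0.51,"hand":-1},
    {"dx":-0.87,"dy":0.21,"dz":0.08,"ax":0,"ay":0,"az":0.51,"hand":-1},
    {"dx":-0.85,"dy":0.27,"dz":0.08,"ax":0,"ay":0,"az":0.51,"hand":-1},
    {"dx":-0.83,"dy":0.33,"dz":0.08,"ax":0,"ay":0,"az":0.51,"hand":-1},
    {"dx":-0.8,"dy":0.38,"dz":0.08,"ax":0,"ay":0,"az":0.51,"hand":-1},
  ],
)

```text
time_s: 2.38
eef_pos: [0.5712, -0.1285, 0.163]
ee_rot: [[-0.066, 0.998, 0.0], [0.998, 0.066, 0.0], [0.0, 0.0, -1.0]]
ft_force: [0.6, 0.1, 0.2]
finger_gap: 0.0853
grasp_force: 0.0
```

```bash
sed -i "s/print({'dx'.*/print(*['%s %.2f'%q for q in zip(('dx','dy','dz','az'),(d@X\/.05,d@Y\/.05,-d[2]\/.05,-dy\/n\/8))])/" h.py; python3 -c "
from h import *
plan([.5955,-.164,.16],0,2)"
```

```text
t 2.375 pos [ 0.5712 -0.1285  0.163 ] yaw 3.78 j6 73.5 tilt [0.     0.0002] f [0.6 0.1 0.2] gap 0.0853 gf 0.0
dx -0.37 dy 0.22 dz 0.03 az 0.24
dx -0.36 dy 0.23 dz 0.03 az 0.24
```

Emit:
servo_tool(
  increments=[
    {"dx":-0.37,"dy":0.22,"dz":0.03,"ax":0,"ay":0,"az":0.24,"hand":-1},
    {"dx":-0.36,"dy":0.23,"dz":0.03,"ax":0,"ay":0,"az":0.24,"hand":-1},
  ],
)

```text
time_s: 2.62
eef_pos: [0.5951, -0.1635, 0.1598]
ee_rot: [[0.0, 1.0, -0.001], [1.0, -0.0, 0.0], [0.0, -0.001, -1.0]]
ft_force: [-0.2, 0.6, 0.1]
finger_gap: 0.0854
grasp_force: 0.0
```

```bash
python3 -c "
from h import *
c=snap('wrist','w1.png')
print(proj(c,[[.5955,-.164,.091],[.5755,-.164,.091],[.5955,-.144,.091],[.6155,-.164,.091],[.5955,-.184,.091]]).round(1).tolist())
plan([.5955,-.164,.071],0,3)"
```

```text
[[278.2, 226.7], [245.3, 226.7], [278.2, 194.6], [311.2, 226.7], [278.3, 257.2]]
t 2.675 pos [ 0.5968 -0.1657  0.1595] yaw -0.14 j6 74.7 tilt [ 0.0013 -0.0019] f [ 2.8 -1.9 -0.3] gap 0.0854 gf 0.0
dx 0.01 dy -0.01 dz 0.59 az -0.01
dx 0.01 dy -0.01 dz 0.59 az -0.01
dx 0.01 dy -0.01 dz 0.59 az -0.01
```

View pics/w1.png

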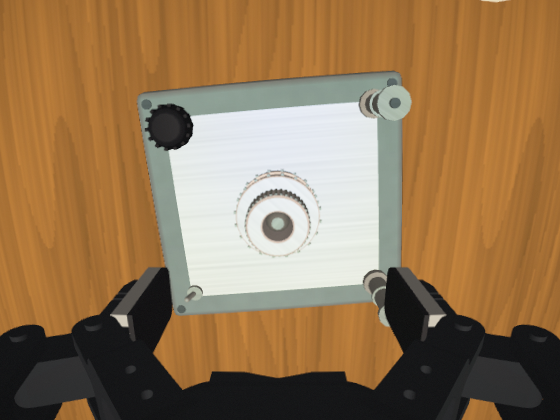

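Emit:
servo_tool(
  increments=[
    {"dx":0,"dy":0,"dz":0.6,"ax":0,"ay":0,"az":0,"hand":-1},
    {"dx":0,"dy":0,"dz":0.6,"ax":0,"ay":0,"az":0,"hand":-0.3},
    {"dx":0,"dy":0,"dz":0.56,"ax":0,"ay":0,"az":0,"hand":-0.3},
    {"dx":0,"dy":0,"dz":0,"ax":0,"ay":0,"az":0,"hand":1},
    {"dx":0,"dy":0,"dz":0,"ax":0,"ay":0,"az":0,"hand":1},
    {"dx":0,"dy":0,"dz":0,"ax":0,"ay":0,"az":0,"hand":1},
  ],
  squeeze=50,
)

```text
time_s: 3.42
eef_pos: [0.5951, -0.1626, 0.0734]
ee_rot: [[-0.001, 1.0, 0.001], [1.0, 0.001, -0.001], [-0.001, 0.001, -1.0]]
ft_force: [-1.0, -0.2, -0.9]
finger_gap: 0.039
grasp_force: 50.4
```

Emit:
servo_tool(
  increments=[
    {"dx":0,"dy":0,"dz":-0.65,"ax":0,"ay":0,"az":0,"hand":1},
    {"dx":0,"dy":0,"dz":-0.65,"ax":0,"ay":0,"az":0,"hand":1},
    {"dx":0,"dy":0,"dz":0,"ax":0,"ay":0,"az":0,"hand":1},
  ],
)

```text
time_s: 3.8
eef_pos: [0.5973, -0.1633, 0.1411]
ee_rot: [[-0.001, 1.0, 0.007], [1.0, 0.001, -0.002], [-0.002, 0.007, -1.0]]
ft_force: [0.5, 0.1, -2.2]
finger_gap: 0.0392
grasp_force: 51.7
```

```bash
python3 -c "
from h import *
c=snap('scene','s1.png')
plan([.4519,.2689,.13],0,10)
a=cv2.imread('pics/s1.png')[110:280,60:260]; cv2.imwrite('pics/s1c.png',cv2.resize(a,None,fx=3.5,fy=3.5,interpolation=cv2.INTER_CUBIC))"
```

```text
t 3.85 pos [ 0.596  -0.1629  0.1392] yaw 0.08 j6 74.6 tilt [ 0.0037 -0.0011] f [-1.4 -0.8 -1.8] gap 0.0393 gf 51.64056779583916
dx 0.86 dy -0.29 dz 0.02 az 0.00
dx 0.86 dy -0.29 dz 0.02 az 0.00
dx 0.86 dy -0.29 dz 0.02 az 0.00
dx 0.86 dy -0.29 dz 0.02 az 0.00
dx 0.86 dy -0.29 dz 0.02 az 0.00
dx 0.86 dy -0.29 dz 0.02 az 0.00
dx 0.86 dy -0.29 dz 0.02 az 0.00
dx 0.86 dy -0.29 dz 0.02 az 0.00
dx 0.86 dy -0.29 dz 0.02 az 0.00
dx 0.86 dy -0.29 dz 0.02 az 0.00
```

View pics/s1c.png

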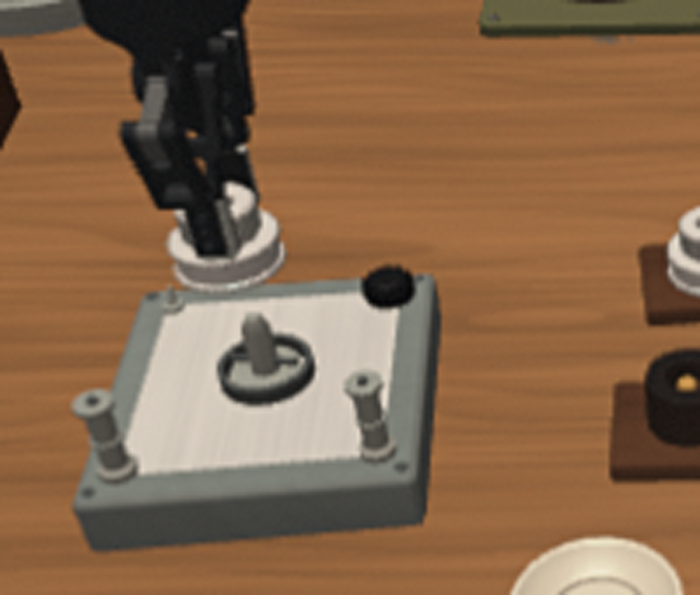

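The close scene crop shows the short drum held level between the pads. The spindle is bare, with its tip at about crop (257,318), and the pin is roughly visible. I'll carry the drum to the end post of the short row.

Emit:
servo_tool(
  increments=[
    {"dx":0.86,"dy":-0.29,"dz":0.02,"ax":0,"ay":0,"az":0,"hand":1},
    {"dx":0.86,"dy":-0.29,"dz":0.02,"ax":0,"ay":0,"az":0,"hand":1},
    {"dx":0.86,"dy":-0.29,"dz":0.02,"ax":0,"ay":0,"az":0,"hand":1},
    {"dx":0.86,"dy":-0.29,"dz":0.02,"ax":0,"ay":0,"az":0,"hand":1},
    {"dx":0.86,"dy":-0.29,"dz":0.02,"ax":0,"ay":0,"az":0,"hand":1},
    {"dx":0.86,"dy":-0.29,"dz":0.02,"ax":0,"ay":0,"az":0,"hand":1},
    {"dx":0.86,"dy":-0.29,"dz":0.02,"ax":0,"ay":0,"az":0,"hand":1},
    {"dx":0.86,"dy":-0.29,"dz":0.02,"ax":0,"ay":0,"az":0,"hand":1},
  ],
)

```text
time_s: 4.85
eef_pos: [0.4767, 0.1822, 0.1281]
ee_rot: [[-0.001, 1.0, -0.002], [1.0, 0.001, -0.001], [-0.001, -0.002, -1.0]]
ft_force: [0.1, 0.5, -0.5]
finger_gap: 0.0392
grasp_force: 51.6
```

Emit:
servo_tool(
  increments=[
    {"dx":0.86,"dy":-0.29,"dz":0.02,"ax":0,"ay":0,"az":0,"hand":1},
    {"dx":0.86,"dy":-0.29,"dz":0.02,"ax":0,"ay":0,"az":0,"hand":1},
    {"dx":0,"dy":0,"dz":0,"ax":0,"ay":0,"az":0,"hand":1},
    {"dx":0,"dy":0,"dz":0,"ax":0,"ay":0,"az":0,"hand":1},
  ],
)

```text
time_s: 5.35
eef_pos: [0.4484, 0.2665, 0.1264]
ee_rot: [[-0.002, 1.0, -0.002], [1.0, 0.002, -0.002], [-0.002, -0.002, -1.0]]
ft_force: [-0.5, -0.6, -0.9]
finger_gap: 0.0392
grasp_force: 51.6
```

```bash
python3 -c "
from h import *
plan([.4519,.2689,.038],0,3)"
```

```text
t 5.35 pos [0.4484 0.2665 0.1264] yaw 0.1 j6 120.6 tilt [-0.0015 -0.0017] f [-0.5 -0.6 -0.9] gap 0.0392 gf 51.56940735527314
dx 0.02 dy 0.02 dz 0.59 az 0.00
dx 0.02 dy 0.02 dz 0.59 az 0.00
dx 0.02 dy 0.02 dz 0.59 az 0.00
```

Emit:
servo_tool(
  increments=[
    {"dx":0.06,"dy":0.03,"dz":0.6,"ax":0,"ay":0,"az":0,"hand":1},
    {"dx":0,"dy":0,"dz":0.6,"ax":0,"ay":0,"az":0,"hand":1},
    {"dx":0,"dy":0,"dz":0.4,"ax":0,"ay":0,"az":0,"hand":1},
    {"dx":0,"dy":0,"dz":0.18,"ax":0,"ay":0,"az":0,"hand":1},
    {"dx":0,"dy":0,"dz":0,"ax":0,"ay":0,"az":0,"hand":1},
  ],
)

```text
time_s: 5.98
eef_pos: [0.4499, 0.2701, 0.0375]
ee_rot: [[-0.0, 1.0, -0.003], [1.0, 0.0, 0.001], [0.001, -0.003, -1.0]]
ft_force: [-1.8, 3.6, -4.6]
finger_gap: 0.0392
grasp_force: 52.5
```

Emit:
servo_tool(
  increments=[
    {"dx":0,"dy":0,"dz":0.03,"ax":0,"ay":0,"az":0,"hand":1},
    {"dx":0,"dy":0,"dz":0,"ax":0,"ay":0,"az":0,"hand":1},
  ],
)

```text
time_s: 6.22
eef_pos: [0.4505, 0.2703, 0.037]
ee_rot: [[-0.001, 1.0, -0.001], [1.0, 0.001, 0.001], [0.001, -0.001, -1.0]]
ft_force: [-3.0, 4.4, -1.4]
finger_gap: 0.0391
grasp_force: 53.0
```

Emit:
servo_tool(
  increments=[
    {"dx":0.02,"dy":-0.02,"dz":0.03,"ax":0,"ay":0,"az":0,"hand":1},
    {"dx":0,"dy":0,"dz":0,"ax":0,"ay":0,"az":0,"hand":1},
  ],
)

```text
time_s: 6.48
eef_pos: [0.4506, 0.271, 0.0356]
ee_rot: [[-0.001, 1.0, 0.002], [1.0, 0.001, -0.001], [-0.001, 0.002, -1.0]]
ft_force: [-0.6, 1.7, -1.6]
finger_gap: 0.0388
grasp_force: 52.3
```

Now I release, lift, and check from above.

Emit:
servo_tool(
  increments=[
    {"dx":0,"dy":0,"dz":0.01,"ax":0,"ay":0,"az":0,"hand":0.0},
    {"dx":0,"dy":0,"dz":0,"ax":0,"ay":0,"az":0,"hand":-0.5},
    {"dx":0,"dy":0,"dz":0,"ax":0,"ay":0,"az":0,"hand":-0.7},
    {"dx":0,"dy":0,"dz":-0.6,"ax":0,"ay":0,"az":0,"hand":-1},
    {"dx":0,"dy":0,"dz":-0.9,"ax":0,"ay":0,"az":0,"hand":-1},
    {"dx":0,"dy":0,"dz":-0.5,"ax":0,"ay":0,"az":0,"hand":-1},
    {"dx":0,"dy":0,"dz":0,"ax":0,"ay":0,"az":0,"hand":-1},
  ],
)

```text
time_s: 7.35
eef_pos: [0.4514, 0.2722, 0.1369]
ee_rot: [[-0.001, 1.0, 0.004], [1.0, 0.001, 0.002], [0.002, 0.004, -1.0]]
ft_force: [-0.3, -0.4, -0.1]
finger_gap: 0.0852
grasp_force: 0.0
```

```bash
python3 -c "
from h import *
c=snap('wrist','w2.png')
s=proj(c,[[.4519,.2689,.055],[.4519,.2689,.029]]);print(s)
plan([.617,.2553,.12],0,4)"
```

```text
[[277.74036911 224.64473819]
 [277.57564185 213.46743602]]
t 7.4 pos [0.4503 0.2715 0.1354] yaw 0.08 j6 121.0 tilt [0.0018 0.0008] f [-0.3 -0.3 -0.7] gap 0.0855 gf 0.0
dx -0.08 dy 0.83 dz 0.08 az 0.00
dx -0.08 dy 0.83 dz 0.08 az 0.00
dx -0.08 dy 0.83 dz 0.08 az 0.00
dx -0.08 dy 0.83 dz 0.08 az 0.00
```

View pics/w2.png

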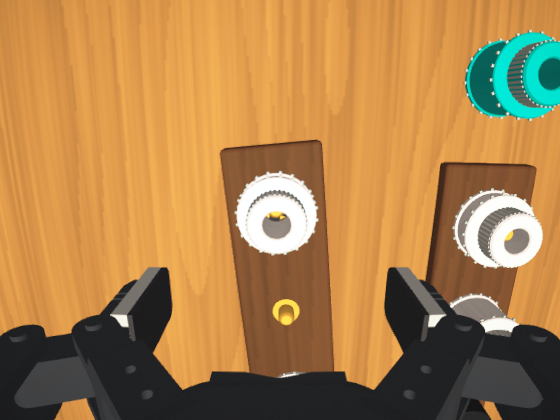

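Emit:
servo_tool(
  increments=[
    {"dx":-0.08,"dy":0.83,"dz":0.08,"ax":0,"ay":0,"az":0,"hand":-1},
    {"dx":-0.08,"dy":0.83,"dz":0.08,"ax":0,"ay":0,"az":0,"hand":-1},
    {"dx":-0.08,"dy":0.83,"dz":0.08,"ax":0,"ay":0,"az":0,"hand":-1},
    {"dx":-0.08,"dy":0.83,"dz":0.08,"ax":0,"ay":0,"az":0,"hand":-1},
    {"dx":0,"dy":0,"dz":0,"ax":0,"ay":0,"az":0,"hand":-1},
  ],
)

```text
time_s: 8.02
eef_pos: [0.6173, 0.2544, 0.1156]
ee_rot: [[0.001, 1.0, -0.002], [1.0, -0.001, -0.001], [-0.001, -0.002, -1.0]]
ft_force: [-0.2, 0.3, -1.1]
finger_gap: 0.0853
grasp_force: 0.0
```

```bash
cat >> h.py <<'E'
def collar(c,p,rad=.02):
    """centre of a white collar's top disc near p (on its plane) from the disc's outline"""
    g=cv2.cvtColor(c['image'],cv2.COLOR_RGB2GRAY)
    u=proj(c,p)[0]; a=np.linspace(0,2*np.pi,72,endpoint=False)
    g=cv2.GaussianBlur(g,(0,0),1).astype(float); E=[]
    for t in a:   # darkest->edge: strongest brightness drop along each radius
        r=np.arange(rad-.006,rad+.006,.0004)
        q=proj(c,np.array(p)+np.c_[r*np.cos(t),r*np.sin(t),0*r]).astype(np.float32)
        v=cv2.remap(g.astype(np.float32),q[:,0].reshape(1,-1),q[:,1].reshape(1,-1),1).ravel()
        dv=np.gradient(v); i=np.argmin(dv)
        if dv[i]<-2: E.append((r[i],t))
    E=np.array(E); A=np.c_[np.cos(E[:,1]),np.sin(E[:,1]),np.ones(len(E))]
    w=np.ones(len(E),bool)
    for _ in range(5):
        x=np.linalg.lstsq(A[w],E[w,0],rcond=None)[0]; res=abs(A@x-E[:,0]); w=res<max(.001,1.5*np.median(res))
    return np.array(p)+[x[0],x[1],0], x[2], w.sum(), len(E)
E
python3 -c "
from h import *
c=snap('wrist'); print(collar(c,[.617,.2553,.055]))
plan([.617,.2553,.036],0,3)"
```

```text
(array([0.61655121, 0.25649204, 0.055     ]), np.float64(0.02003696756248883), np.int64(43), 72)
t 8.075 pos [0.6154 0.2546 0.116 ] yaw 0.01 j6 112.5 tilt [-0.0038 -0.0015] f [-0.  -0.7 -0.3] gap 0.0855 gf 0.0
dx 0.00 dy 0.01 dz 0.53 az 0.00
dx 0.00 dy 0.01 dz 0.53 az 0.00
dx 0.00 dy 0.01 dz 0.53 az 0.00
```

Emit:
servo_tool(
  increments=[
    {"dx":0.03,"dy":0,"dz":0.55,"ax":0,"ay":0,"az":0,"hand":-1},
    {"dx":0,"dy":0,"dz":0.55,"ax":0,"ay":0,"az":0,"hand":-0.4},
    {"dx":0,"dy":0,"dz":0.5,"ax":0,"ay":0,"az":0,"hand":-0.3},
    {"dx":0,"dy":0,"dz":0,"ax":0,"ay":0,"az":0,"hand":1},
    {"dx":0,"dy":0,"dz":0,"ax":0,"ay":0,"az":0,"hand":1},
    {"dx":0,"dy":0,"dz":0,"ax":0,"ay":0,"az":0,"hand":1},
  ],
)

```text
time_s: 8.82
eef_pos: [0.6159, 0.2574, 0.04]
ee_rot: [[-0.002, 1.0, 0.001], [1.0, 0.002, 0.001], [0.001, 0.001, -1.0]]
ft_force: [-0.4, -0.4, -1.0]
finger_gap: 0.0388
grasp_force: 50.2
```

Emit:
servo_tool(
  increments=[
    {"dx":0,"dy":0,"dz":-0.7,"ax":0,"ay":0,"az":0,"hand":1},
    {"dx":0,"dy":0,"dz":-0.7,"ax":0,"ay":0,"az":0,"hand":1},
    {"dx":-0.38,"dy":-0.78,"dz":0,"ax":0,"ay":0,"az":0,"hand":1},
    {"dx":-0.38,"dy":-0.78,"dz":0,"ax":0,"ay":0,"az":0,"hand":1},
    {"dx":-0.38,"dy":-0.78,"dz":0,"ax":0,"ay":0,"az":0,"hand":1},
    {"dx":-0.38,"dy":-0.78,"dz":0,"ax":0,"ay":0,"az":0,"hand":1},
    {"dx":0,"dy":0,"dz":0,"ax":0,"ay":0,"az":0,"hand":1},
    {"dx":0,"dy":0,"dz":0,"ax":0,"ay":0,"az":0,"hand":1},
  ],
)

```text
time_s: 9.82
eef_pos: [0.461, 0.1813, 0.11]
ee_rot: [[-0.001, 1.0, 0.003], [1.0, 0.001, 0.001], [0.001, 0.003, -1.0]]
ft_force: [0.6, 0.5, 0.0]
finger_gap: 0.0392
grasp_force: 50.7
```

```bash
python3 -c "
from h import *
plan([.4605,.181,.04],0,3)
s=arm.sense();c=snap('wrist');print(collar(c,[.4605,.181,np.array(s['eef_pos'])[2]+.018]))"
```

```text
t 9.825 pos [0.461  0.1813 0.11  ] yaw 0.08 j6 111.4 tilt [0.003  0.0013] f [0.6 0.5 0. ] gap 0.0392 gf 50.7082923861185
dx -0.00 dy -0.00 dz 0.47 az 0.00
dx -0.00 dy -0.00 dz 0.47 az 0.00
dx -0.00 dy -0.00 dz 0.47 az 0.00
(array([0.46107606, 0.18185357, 0.12800138]), np.float64(0.01969657693482006), np.int64(60), 72)
```

Drum is on target. Lowering.

Emit:
servo_tool(
  increments=[
    {"dx":0,"dy":0,"dz":0.5,"ax":0,"ay":0,"az":0,"hand":1},
    {"dx":0,"dy":0,"dz":0.5,"ax":0,"ay":0,"az":0,"hand":1},
    {"dx":0,"dy":0,"dz":0.3,"ax":0,"ay":0,"az":0,"hand":1},
    {"dx":0,"dy":0,"dz":0.1,"ax":0,"ay":0,"az":0,"hand":1},
    {"dx":0,"dy":0,"dz":0.02,"ax":0,"ay":0,"az":0,"hand":1},
    {"dx":0,"dy":0,"dz":0,"ax":0,"ay":0,"az":0,"hand":1},
  ],
)

```text
time_s: 10.62
eef_pos: [0.4607, 0.1812, 0.0384]
ee_rot: [[-0.001, 1.0, 0.001], [1.0, 0.001, 0.0], [0.0, 0.001, -1.0]]
ft_force: [0.1, 0.2, -1.2]
finger_gap: 0.0392
grasp_force: 50.7
```

Emit:
servo_tool(
  increments=[
    {"dx":0,"dy":0,"dz":0.03,"ax":0,"ay":0,"az":0,"hand":1},
    {"dx":0,"dy":0,"dz":0.0,"ax":0,"ay":0,"az":0,"hand":1},
  ],
)

```text
time_s: 10.88
eef_pos: [0.46, 0.1809, 0.0366]
ee_rot: [[-0.001, 1.0, 0.001], [1.0, 0.001, 0.0], [0.0, 0.001, -1.0]]
ft_force: [-0.3, 0.8, -0.9]
finger_gap: 0.0389
grasp_force: 50.7
```

Emit:
servo_tool(
  increments=[
    {"dx":0,"dy":0,"dz":0.02,"ax":0,"ay":0,"az":0,"hand":0.0},
    {"dx":0,"dy":0,"dz":0,"ax":0,"ay":0,"az":0,"hand":-0.5},
    {"dx":0,"dy":0,"dz":0,"ax":0,"ay":0,"az":0,"hand":-0.7},
    {"dx":0,"dy":0,"dz":-0.6,"ax":0,"ay":0,"az":0,"hand":-1},
    {"dx":0,"dy":0,"dz":-0.9,"ax":0,"ay":0,"az":0,"hand":-1},
    {"dx":0,"dy":0,"dz":-0.5,"ax":0,"ay":0,"az":0,"hand":-1},
    {"dx":-0.07,"dy":0.76,"dz":0,"ax":0,"ay":0,"az":0,"hand":-1},
    {"dx":-0.07,"dy":0.76,"dz":0,"ax":0,"ay":0,"az":0,"hand":-1},
  ],
)

```text
time_s: 11.88
eef_pos: [0.5369, 0.1741, 0.1362]
ee_rot: [[-0.002, 1.0, 0.002], [1.0, 0.002, 0.001], [0.001, 0.002, -1.0]]
ft_force: [0.6, 0.1, 0.9]
finger_gap: 0.0855
grasp_force: 0.0
```

Emit:
servo_tool(
  increments=[
    {"dx":-0.07,"dy":0.76,"dz":0,"ax":0,"ay":0,"az":0,"hand":-1},
    {"dx":-0.07,"dy":0.76,"dz":0,"ax":0,"ay":0,"az":0,"hand":-1},
    {"dx":0,"dy":0,"dz":0,"ax":0,"ay":0,"az":0,"hand":-1},
    {"dx":0,"dy":0,"dz":0,"ax":0,"ay":0,"az":0,"hand":-1},
  ],
)

```text
time_s: 12.38
eef_pos: [0.611, 0.1668, 0.1348]
ee_rot: [[-0.001, 1.0, -0.002], [1.0, 0.001, -0.0], [-0.0, -0.002, -1.0]]
ft_force: [-0.9, 0.3, -0.2]
finger_gap: 0.085
grasp_force: 0.0
```

```bash
python3 -c "
from h import *
c=snap('wrist'); print(collar(c,[.613,.1665,.074]));print(collar(c,[.460,.181,.055]))
t=snap('top','t3.png');s=snap('scene','s3.png')
plan([.613,.1665,.055],0,3)
a=t['image'][160:310,195:475,::-1];b=s['image'][150:275,75:375,::-1]
a=cv2.resize(a,(700,375),interpolation=2)[:, :420];b=cv2.resize(b,(560,233),interpolation=2)
im=np.zeros((375,800,3),np.uint8);im[:,:420]=a;im[:233,420:]=b[:,180:560];cv2.imwrite('pics/c3.png',im)"
```

```text
(array([0.61411405, 0.16820975, 0.074     ]), np.float64(0.019913043698326756), np.int64(41), 72)
(array([0.4622165 , 0.18142115, 0.055     ]), np.float64(0.01953548282430832), np.int64(63), 72)
t 12.525 pos [0.6106 0.1671 0.1354] yaw 0.11 j6 105.2 tilt [-0.001  -0.0002] f [0.4 0.6 0.2] gap 0.0857 gf 0.0
dx -0.00 dy 0.02 dz 0.54 az 0.00
dx -0.00 dy 0.02 dz 0.54 az 0.00
dx -0.00 dy 0.02 dz 0.54 az 0.00
```

View pics/c3.png

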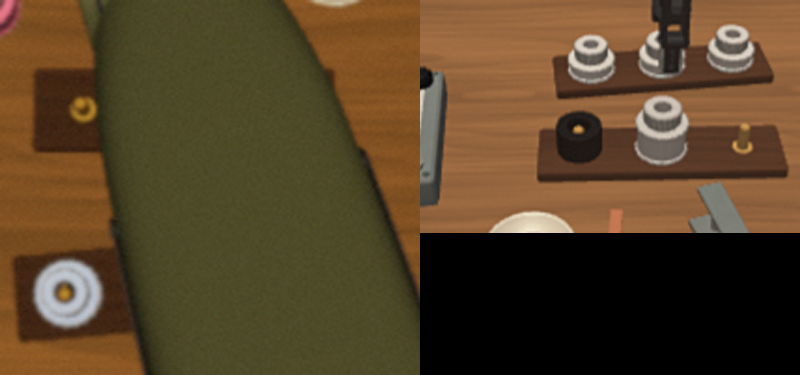

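Emit:
servo_tool(
  increments=[
    {"dx":0.02,"dy":0.05,"dz":0.5,"ax":0,"ay":0,"az":0,"hand":-1},
    {"dx":0,"dy":0,"dz":0.6,"ax":0,"ay":0,"az":0,"hand":-0.4},
    {"dx":0,"dy":0,"dz":0.5,"ax":0,"ay":0,"az":0,"hand":-0.3},
    {"dx":0,"dy":0,"dz":0,"ax":0,"ay":0,"az":0,"hand":1},
    {"dx":0,"dy":0,"dz":0,"ax":0,"ay":0,"az":0,"hand":1},
    {"dx":0,"dy":0,"dz":0,"ax":0,"ay":0,"az":0,"hand":1},
  ],
  squeeze=80,
)

```text
time_s: 13.28
eef_pos: [0.6147, 0.1683, 0.0565]
ee_rot: [[-0.002, 1.0, 0.001], [1.0, 0.002, 0.0], [0.0, 0.001, -1.0]]
ft_force: [0.1, -0.1, -2.2]
finger_gap: 0.0383
grasp_force: 80.3
```

Emit:
servo_tool(
  increments=[
    {"dx":0,"dy":0,"dz":-0.6,"ax":0,"ay":0,"az":0,"hand":1},
    {"dx":0,"dy":0,"dz":-0.8,"ax":0,"ay":0,"az":0,"hand":1},
    {"dx":0,"dy":0,"dz":-0.6,"ax":0,"ay":0,"az":0,"hand":1},
    {"dx":0,"dy":0,"dz":0,"ax":0,"ay":0,"az":0,"hand":1},
  ],
)

```text
time_s: 13.78
eef_pos: [0.6167, 0.1687, 0.159]
ee_rot: [[-0.001, 1.0, 0.007], [1.0, 0.001, 0.002], [0.002, 0.007, -1.0]]
ft_force: [-0.1, -0.2, -2.2]
finger_gap: 0.0385
grasp_force: 80.8
```

```bash
python3 -c "
from h import *
s=arm.sense();c=snap('wrist');print(collar(c,[.614,.168,np.array(s['eef_pos'])[2]+.0195]))
plan([.5955,-.164,.16],0,8)"
```

```text
(array([0.61669365, 0.16957145, 0.17852599]), np.float64(0.019551980259245913), np.int64(67), 72)
t 13.825 pos [0.6153 0.1683 0.1568] yaw 0.08 j6 105.2 tilt [0.0033 0.0009] f [-0.2  0.1 -2.6] gap 0.0383 gf 80.79241691564675
dx -0.83 dy -0.05 dz -0.01 az 0.00
dx -0.83 dy -0.05 dz -0.01 az 0.00
dx -0.83 dy -0.05 dz -0.01 az 0.00
dx -0.83 dy -0.05 dz -0.01 az 0.00
dx -0.83 dy -0.05 dz -0.01 az 0.00
dx -0.83 dy -0.05 dz -0.01 az 0.00
dx -0.83 dy -0.05 dz -0.01 az 0.00
dx -0.83 dy -0.05 dz -0.01 az 0.00
```

Emit:
servo_tool(
  increments=[
    {"dx":-0.83,"dy":-0.05,"dz":0,"ax":0,"ay":0,"az":0,"hand":1},
    {"dx":-0.83,"dy":-0.05,"dz":0,"ax":0,"ay":0,"az":0,"hand":1},
    {"dx":-0.83,"dy":-0.05,"dz":0,"ax":0,"ay":0,"az":0,"hand":1},
    {"dx":-0.83,"dy":-0.05,"dz":0,"ax":0,"ay":0,"az":0,"hand":1},
    {"dx":-0.83,"dy":-0.05,"dz":0,"ax":0,"ay":0,"az":0,"hand":1},
    {"dx":-0.83,"dy":-0.05,"dz":0,"ax":0,"ay":0,"az":0,"hand":1},
    {"dx":-0.83,"dy":-0.05,"dz":0,"ax":0,"ay":0,"az":0,"hand":1},
    {"dx":-0.8,"dy":-0.05,"dz":0,"ax":0,"ay":0,"az":0,"hand":1},
  ],
)

```text
time_s: 14.82
eef_pos: [0.5933, -0.1635, 0.1532]
ee_rot: [[-0.001, 1.0, -0.003], [1.0, 0.001, 0.001], [0.001, -0.003, -1.0]]
ft_force: [0.9, 0.1, -2.5]
finger_gap: 0.038
grasp_force: 80.7
```

Emit:
servo_tool(
  increments=[
    {"dx":0,"dy":0,"dz":0,"ax":0,"ay":0,"az":0,"hand":1},
    {"dx":0,"dy":0,"dz":0,"ax":0,"ay":0,"az":0,"hand":1},
  ],
)

```text
time_s: 15.08
eef_pos: [0.5937, -0.1621, 0.1538]
ee_rot: [[-0.001, 1.0, -0.003], [1.0, 0.001, 0.001], [0.001, -0.003, -1.0]]
ft_force: [0.5, 0.1, -1.9]
finger_gap: 0.0378
grasp_force: 80.7
```

```bash
python3 -c "
from h import *
c=snap('wrist','w4.png');s=arm.sense();p=np.array(s['eef_pos']);print(collar(c,[*p[:2],p[2]+.018]))
plan([.5955,-.164,.10],0,2)
c=snap('scene','s4.png');cv2.imwrite('pics/s4c.png',cv2.resize(cv2.imread('pics/s4.png')[90:250,70:240],None,fx=3.5,fy=3.5,interpolation=2))"
```

```text
(array([ 0.59388403, -0.16176917,  0.17208757]), np.float64(0.01979339345016932), np.int64(68), 72)
t 15.125 pos [ 0.594  -0.1616  0.1541] yaw 0.11 j6 74.7 tilt [-0.0022  0.0011] f [-0.3 -0.7 -2.2] gap 0.0383 gf 80.72669924033107
dx -0.02 dy 0.01 dz 0.54 az 0.01
dx -0.02 dy 0.01 dz 0.54 az 0.01
```

View pics/s4c.png

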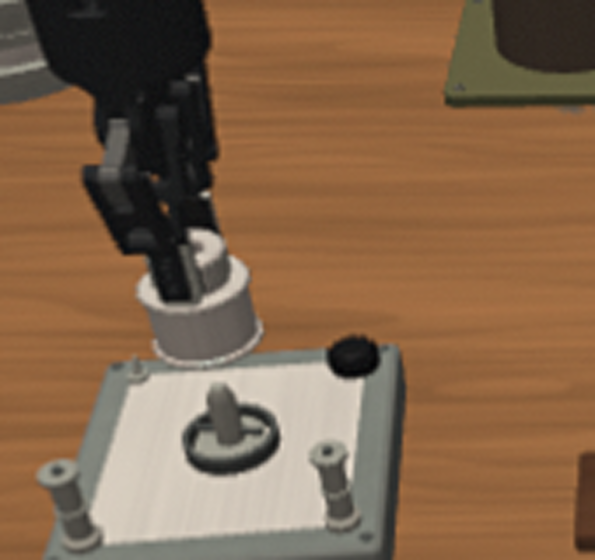

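Emit:
servo_tool(
  increments=[
    {"dx":-0.02,"dy":0.03,"dz":0.3,"ax":0,"ay":0,"az":0,"hand":1},
    {"dx":0,"dy":0,"dz":0.25,"ax":0,"ay":0,"az":0,"hand":1},
    {"dx":0,"dy":0,"dz":0.15,"ax":0,"ay":0,"az":0,"hand":1},
    {"dx":0,"dy":0,"dz":0,"ax":0,"ay":0,"az":0,"hand":1},
  ],
)

```text
time_s: 15.68
eef_pos: [0.5955, -0.1631, 0.1191]
ee_rot: [[-0.002, 1.0, -0.002], [1.0, 0.002, 0.001], [0.001, -0.002, -1.0]]
ft_force: [-0.0, 0.5, -1.7]
finger_gap: 0.0378
grasp_force: 80.7
```

No contact. I'll lower further towards the pin.

Emit:
servo_tool(
  increments=[
    {"dx":0,"dy":0,"dz":0.2,"ax":0,"ay":0,"az":0,"hand":1},
    {"dx":0,"dy":0,"dz":0.1,"ax":0,"ay":0,"az":0,"hand":1},
    {"dx":0,"dy":0,"dz":0,"ax":0,"ay":0,"az":0,"hand":1},
  ],
)

```text
time_s: 16.05
eef_pos: [0.5957, -0.1635, 0.1046]
ee_rot: [[-0.001, 1.0, -0.001], [1.0, 0.001, 0.0], [0.0, -0.001, -1.0]]
ft_force: [-1.8, -0.3, -3.7]
finger_gap: 0.0381
grasp_force: 80.9
```

Emit:
servo_tool(
  increments=[
    {"dx":0,"dy":0,"dz":0.1,"ax":0,"ay":0,"az":0,"hand":1},
    {"dx":0,"dy":0,"dz":0.06,"ax":0,"ay":0,"az":0,"hand":1},
    {"dx":0,"dy":0,"dz":0,"ax":0,"ay":0,"az":0,"hand":1},
  ],
)

```text
time_s: 16.42
eef_pos: [0.5957, -0.1636, 0.0968]
ee_rot: [[-0.001, 1.0, -0.001], [1.0, 0.001, -0.0], [-0.0, -0.001, -1.0]]
ft_force: [-2.3, -1.6, -3.4]
finger_gap: 0.0377
grasp_force: 80.8
```

Emit:
servo_tool(
  increments=[
    {"dx":0,"dy":0,"dz":0.04,"ax":0,"ay":0,"az":0,"hand":1},
    {"dx":0,"dy":0,"dz":0,"ax":0,"ay":0,"az":0,"hand":1},
  ],
)

```text
time_s: 16.68
eef_pos: [0.5958, -0.1636, 0.0951]
ee_rot: [[-0.001, 1.0, -0.001], [1.0, 0.001, -0.0], [-0.0, -0.001, -1.0]]
ft_force: [-3.5, -1.2, -1.4]
finger_gap: 0.0382
grasp_force: 81.1
```

Emit:
servo_tool(
  increments=[
    {"dx":0,"dy":-0.02,"dz":0.03,"ax":0,"ay":0,"az":0,"hand":1},
    {"dx":0,"dy":0,"dz":0,"ax":0,"ay":0,"az":0,"hand":1},
  ],
)

```text
time_s: 16.92
eef_pos: [0.5956, -0.1635, 0.0938]
ee_rot: [[-0.001, 1.0, 0.001], [1.0, 0.001, -0.0], [-0.0, 0.001, -1.0]]
ft_force: [-3.4, -0.6, -0.9]
finger_gap: 0.0383
grasp_force: 81.0
```

Emit:
servo_tool(
  increments=[
    {"dx":0,"dy":-0.02,"dz":0.04,"ax":0,"ay":0,"az":0,"hand":1},
    {"dx":0,"dy":0,"dz":0,"ax":0,"ay":0,"az":0,"hand":1},
  ],
)

```text
time_s: 17.18
eef_pos: [0.5956, -0.1639, 0.0931]
ee_rot: [[-0.001, 1.0, 0.003], [1.0, 0.001, -0.001], [-0.001, 0.003, -1.0]]
ft_force: [-3.4, -1.5, 4.9]
finger_gap: 0.0379
grasp_force: 81.6
```

Emit:
servo_tool(
  increments=[
    {"dx":0,"dy":0,"dz":0.02,"ax":0,"ay":0,"az":-0.8,"hand":1},
    {"dx":0,"dy":0,"dz":0,"ax":0,"ay":0,"az":0,"hand":1},
  ],
)

```text
time_s: 17.42
eef_pos: [0.5947, -0.1633, 0.0912]
ee_rot: [[-0.112, 0.994, 0.001], [0.994, 0.112, 0.0], [0.0, 0.001, -1.0]]
ft_force: [-3.1, -0.2, 0.8]
finger_gap: 0.0381
grasp_force: 81.3
```

```bash
python3 -c "
from h import *
s=arm.sense();print(s['eef_pos'],s['ft_force'],s['moment'])"
```

```text
[ 0.59470604 -0.16329265  0.0912296 ] [-3.10751534 -0.20460274  0.77051045] [0.02534269 0.64432797 0.1053503 ]
```

Emit:
servo_tool(
  increments=[
    {"dx":0,"dy":-0.01,"dz":0.04,"ax":0,"ay":0,"az":0,"hand":1},
    {"dx":0,"dy":0,"dz":0,"ax":0,"ay":0,"az":0,"hand":1},
  ],
)

```text
time_s: 17.68
eef_pos: [0.5944, -0.1631, 0.0889]
ee_rot: [[-0.112, 0.994, 0.001], [0.994, 0.112, 0.001], [0.001, 0.001, -1.0]]
ft_force: [-0.8, 0.9, 2.0]
finger_gap: 0.0384
grasp_force: 81.4
```

Emit:
servo_tool(
  increments=[
    {"dx":0,"dy":0,"dz":0.03,"ax":0,"ay":0,"az":0,"hand":1},
    {"dx":0,"dy":0,"dz":0,"ax":0,"ay":0,"az":0,"hand":1},
  ],
)

```text
time_s: 17.92
eef_pos: [0.5944, -0.1631, 0.0877]
ee_rot: [[-0.113, 0.994, 0.001], [0.994, 0.113, 0.001], [0.001, 0.001, -1.0]]
ft_force: [-1.5, 2.6, 4.3]
finger_gap: 0.0384
grasp_force: 81.6
```

Emit:
servo_tool(
  increments=[
    {"dx":0,"dy":0,"dz":0.04,"ax":0,"ay":0,"az":0,"hand":1},
    {"dx":0,"dy":0,"dz":0.03,"ax":0,"ay":0,"az":0,"hand":1},
    {"dx":0,"dy":0,"dz":0,"ax":0,"ay":0,"az":0,"hand":1},
  ],
)

```text
time_s: 18.3
eef_pos: [0.5945, -0.1632, 0.0848]
ee_rot: [[-0.113, 0.994, 0.002], [0.994, 0.113, 0.001], [0.0, 0.002, -1.0]]
ft_force: [-2.2, 2.1, 8.5]
finger_gap: 0.0385
grasp_force: 81.8
```

Emit:
servo_tool(
  increments=[
    {"dx":0,"dy":0,"dz":0.04,"ax":0,"ay":0,"az":0,"hand":1},
    {"dx":0,"dy":0,"dz":0,"ax":0,"ay":0,"az":0,"hand":1},
  ],
)

```text
time_s: 18.55
eef_pos: [0.5945, -0.1631, 0.0847]
ee_rot: [[-0.113, 0.994, 0.003], [0.994, 0.113, 0.0], [-0.0, 0.003, -1.0]]
ft_force: [-6.2, 3.7, 19.6]
finger_gap: 0.0383
grasp_force: 82.9
```

Contact on the pin was at TCP z 0.0935 and it stops hard at 0.0847. That is 8.8 mm against the 9 mm expected from unkeyed to home. I'll take one last look with the predicted "home" outline drawn in.

```bash
python3 -c "
from h import *
c=snap('scene');im=cv2.resize(np.ascontiguousarray(c['image'][90:250,70:370,::-1]),None,fx=2.6,fy=2.6,interpolation=2)
a=np.linspace(0,6.283,60)
for r,z in((.02,.105),(.028,.046),(.028,.085)):
    q=proj(c,np.c_[.5955+r*np.cos(a),-.1635+r*np.sin(a),z+0*a]);cv2.polylines(im,[((q-[70,90])*2.6).astype(int)],True,(0,0,255),1)
cv2.imwrite('pics/end.png',im);s=arm.sense();print(s['time_s'],s['eef_pos'],s['ft_force'],s['moment'])"
```

```text
18.6 [ 0.59454579 -0.16316264  0.0846721 ] [-5.68581801  3.29570894 17.93160233] [ 0.64300012  1.69036987 -0.02891539]
```

View pics/end.png

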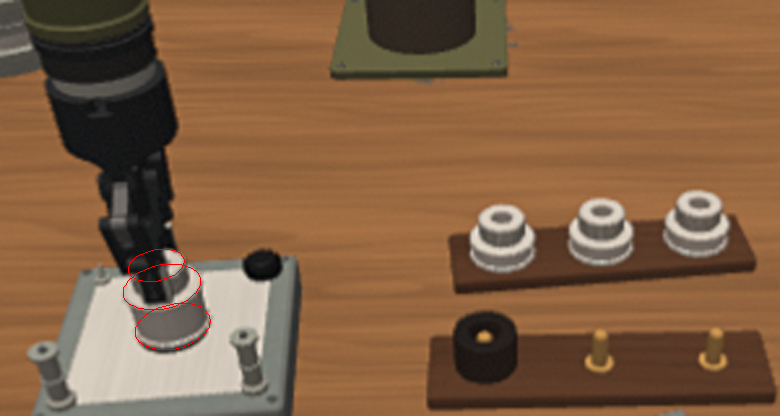

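The last picture shows the tall drum matching the "home" outlines at about (170,310), with the three short drums standing on the short row. I'm handing in while still pressing with about 18 N.

```bash
python3 -c "
from bench import arm
print(arm.close_job())"
```

```text
the job is handed in; nothing more can be done
None
```

The job is handed in at about 19 s, with both short drums on the free short-row posts and the tall drum keyed on the spindle, still held pressed home with about 18 N; by force and travel it is fully home, and no verdict was returned.

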